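# Put the stray pigment bottle back in its pen and latch the gate

### The arm

A 6-joint arm with a two-finger parallel gripper is mounted at the origin on the work surface; the furniture and walls round the work are solid. World frame = base frame: x ahead of the robot, y to its left, z up, the work surface at z = 0. Lengths are in m, angles in rad, forces in N, time in s.
With the tool pointing down it reaches from about 0.35 to 0.975 m from the base axis. Payload 7.1 kg.
Tool frame: the origin (TCP) lies midway between the tips of the shut fingers; the grasp point (between the pads) lies 19 mm behind it; z points along the fingers, y is the line along which they close (so a half turn about z gives the same grasp; the last joint's range is limited). The gripper opens to 88 mm and grips with 3 to 60 N. Pads are 20 mm wide; open, the fingers measure 115 mm over their backs; the gripper's body (75 mm by 178 mm) begins 61 mm behind the grasp point.
Start: joints at [1.325, 0.423, 1.63, -0, 1.089, -0.019], TCP at [0.141, 0.609, 0.223] pointing down, gripper open.
Joint ranges: [-3, 3], [-0.9, 2.11], [0.09, 2.58], [-1.31, 4.45], [0.11, 2.69], [-2.54, 2.54]. Speed limits (rad/s): [2.39, 2.39, 3.01, 3.14, 3.14, 3.14].

### API

Orientations are given as [roll, pitch, yaw] about the fixed x, y, z axes, in that order (R = Rz(yaw) Ry(pitch) Rx(roll)).
In Python, from plant import arm gives the robot as it stands.
- The arm moves only by the shell command python3 -m crank 'ROWS' [FORCE]. ROWS is JSON, a list of rows, each a list of 3 entries, a list of its own where there are three numbers: the turn, a rotation vector about the tool's x, y, z in units of 360 degrees (1.0 is 360 degrees), then the shift along the tool's x, y, z in units of 30 cm (1.0 is 30 cm), then the opening, from -1 (shut) to 1 (fully open). In form: [[[rx, ry, rz], [x, y, z], fingers], ...]. A call has exactly 5 rows; each row shifts and turns the commanded pose from where the row before left it, along the tool's axes as they then stand; what a row does not reach is not made up. A row lasts 1/12 s, in which the tool goes at most 41.7 mm and 7.16 degrees, less where a joint would pass 70% of its speed; a pose out of reach is approached as far as the arm can. A call with a number of a shift or a turn outside -1 to 1 is refused whole. A call with a gripper value outside its range is refused whole. The fingers move at their own pace and stop on an object; FORCE is the grip in N (left out, the last holds). Time passes only in rows, so rows that do not move let the fingers close, or fill a call up. It gives the time, the measured TCP pose, the force, the opening and the grip force at its end, in the units of the state.
- arm.read_state(): the state, without advancing time (a new reading comes with each control period).
- arm.capture(name): name is "scene" or "top"; returns (picture, depth): 420x560x3 uint8, red, green, blue; 420x560 float32, m along the optical axis (not along the pixel's ray), 0 where there is no reading.
- arm.camera_info(name): a dict with "fx", "fy", "cx", "cy" (pixels), "rvec" (rotation vector, rad) and "tvec" (3), from world to camera coordinates, as OpenCV has them. Camera axes: x right, y down, z forward; pixel columns grow to the right and rows downward; lengths in m; the calibration is good to about 2 mm. A picture is of the moment at which its call begins. camera_info takes no time and is no camera call.
- arm.sign_off(): hands the job in; it is judged then, once.
The state is a dict: "t": time; "joint_pos": joint angles; "joint_velocities": joint speeds; "joint_torque": joint torques, N m; "position": TCP position; "ee_rot": TCP orientation; "ft_force": force on the tool from outside, world axes, zero at the start; "wrist_torque": the same for the moment, N m; "finger_gap": finger opening in m; "grip_force": force on a finger pad.
Only numpy, scipy, OpenCV 4.12 (cv2) and the standard library are available. Lean on these libraries where they do the work, as an engineer would, in place of code of your own. Each camera call takes 0.05 s, during which the arm holds its last target. There are 200 camera calls.

### The job

A pigment bottle was left standing in the way of the pen's open gate. Set it down gently, upright, inside the pen with the other two containers, let go of it, and only then push the gate shut until its sprung latch snaps in and holds it against the spring buffer. Push gently, near the latch end, with no more than 20 newtons, do not slam the gate, and leave everything else where it stands.

Things in the scene. Friction and masses are not known exactly. Their poses are not given: they have to be found in the camera images.
- pen: open-topped grey steel pen fixed to the table, 190 mm (x) by 210 mm (y), walls 4 mm thick and 86 mm high. Origin: centre on the table top, z up; the gate side faces its own -x. Clear floor inside: own x -60 to +88, y -90 to +90 mm. Dark posts 30 x 14 mm, 86 mm high, at own x -86 to -56: hinge post at y +95, latch post with the adjustable steel strike at y -95 mm
- pen_floor (a point): point on the top of the pen's 6 mm thick floor, at the pen's own x -5, y +10 mm: a free spot in front of the two containers at the back. A spring buffer in a black housing 22 mm wide, 36 mm high stands behind the gate at the pen's own x -55 to -20, y -60 mm
- gate (a joint): angle of the blue gate, hung at the pen's +y end: 0 is square across the front, grows as it swings out towards the pen's -x, to 1.5 rad. It swings freely and stays where left, but from about 0.16 rad inwards a buffer pushes back with 2 to 4 N and opens it again unless latched. Strike and stop are clamped together at an unknown setting: latched, it rests somewhere from -0.06 to 0.07 rad
- gate_hinge (a point): point on the gate's vertical hinge axis, 48 mm above the table, at the pen's own x -75, y +78 mm. It turns with the gate: own -y points along the leaf to its free latch end, own -x out of the front face that is pushed. The leaf is 150 mm wide, 14 mm thick, its top edge 86 mm above the table
- gate_pad (a point): centre of the outer face of the black rubber push block (30 mm wide, 40 mm high) on the gate's front face, 128 mm from the hinge axis, 48 mm above the table and 24 mm in front of the leaf's middle plane; same axes as gate_hinge
- bolt (a joint): travel of the sprung brass latch bolt at the gate's free end: 0 is out, 0.011 m fully pushed back. Its bevel meets the strike about 0.1 rad before the latched angle and takes up to about 12 N at the block to ride over; the push fades as its rounded nose crosses, the bolt snaps back to 0, and some 1.5 mm further on the gate meets a hard stop
- stray_bottle_mid (a point): centre (half-way up) of the blue pigment bottle with domed cap that stands on the table in the gate's path: round, 22 mm across up to 39 mm high, then an 18 mm wide domed cap, 63 mm high in all, 30 g; z axis up along the bottle
- brown_jar_mid (a point): centre of a squat brown-lidded jar, 52 mm across, 36 mm high, standing inside at the back of the pen; stays inside, upright
- kept_bottle_mid (a point): centre of a similar blue pigment bottle, 22 mm across, 63 mm high, standing inside at the back of the pen; stays inside, upright
- white_pot: bystander: small white-lidded pot, 44 mm across, 32 mm high, on the table; origin at its underside
- black_lid: bystander: square black jar lid, 74 mm wide, 26 mm high, on the table; origin at its underside
- loose_cup: bystander: clear plastic cup, 69 mm across, 88 mm high, on the table; origin at its underside
- stray_bottle: the same stray pigment bottle, origin at the centre of its underside

How it is judged:
On the way, in this order (a step that is already met when the one before it is completed fails the run):
1. the stray bottle stands upright on the pen's floor, let go, while the gate is still open (x of stray_bottle_mid in the frame of pen between -0.056 and 0.09 m and y of stray_bottle_mid in the frame of pen between -0.09 and 0.09 m and z of stray_bottle_mid in the frame of pen below 0.042 m and angle between stray_bottle's own z axis and vertical below 0.15 rad and contact force between the fingers and stray_bottle below 0.05 N and value of joint gate above 0.3 rad), for 0.2 s.
2. the gate, let go, is held shut with the latch bolt snapped out behind the strike (value of joint gate below 0.085 rad and value of joint bolt below 0.002 m and contact force between the fingers and gate below 0.1 N), for 0.2 s.
At the end, for the whole second after the job is handed in: The gate is shut behind the strike (below 0.085 rad) with the latch bolt sprung out to within 2 mm behind the strike, the stray bottle stands at rest and upright (within 0.15 rad) on the pen's floor between its walls, and the two other containers in the pen stand upright (value of joint gate below 0.085 rad and value of joint bolt below 0.002 m and x of stray_bottle_mid in the frame of pen between -0.056 and 0.09 m and y of stray_bottle_mid in the frame of pen between -0.09 and 0.09 m and z of stray_bottle_mid in the frame of pen below 0.042 m and angle between each of stray_bottle, brown_jar_mid, kept_bottle_mid's own z axis and vertical below 0.15 rad and linear speed of stray_bottle below 0.02 m/s); the robot touches nothing.
It fails at once if the robot presses on the gate with more than 20 N (contact force between any of the fingers, the arm and gate above 20 N).
It fails at once if the gate is slammed (faster than 2.5 rad/s) (velocity of joint gate below -2.5 rad/s).
It fails at once if the bottle is dropped into the pen (horizontal distance between stray_bottle_mid and pen below 0.09 m and height (world z) of stray_bottle_mid below 0.07 m and linear speed of stray_bottle above 0.5 m/s and contact force between the fingers and stray_bottle below 0.05 N).
It fails at once if a container in the pen is shoved more than 25 mm (distance of any of brown_jar_mid, kept_bottle_mid from where it was at the start of the episode above 0.025 m).
It fails at once if a bystander is moved more than 20 mm (distance of any of white_pot, black_lid, loose_cup from where it was at the start of the episode above 0.02 m).
It also fails if it takes over 64 s, if anything falls off the work surface, if the arm or the gripper's body presses on something with over 40 N, if the wrist force passes 120 N, or if a joint passes its speed limit or range.

## Working session

There is one attempt and no reset: what is moved stays moved. The work goes in short steps, Python scripts to look and compute and a shell command to move; the robot and the scene stay as the last step left them, time stands still between calls to the robot, and variables do not carry over. Pictures are saved under pics/ and viewed, at most 10 in all, crops included, and the job is handed in when it is done.

```bash
ls; mkdir -p pics; cat > h.py <<'E'
from plant import arm
import numpy as np, cv2
def snap(n,f):
    im,d=arm.capture(n); np.savez('last_%s.npz'%n,im=im,d=d)
    cv2.imwrite('pics/'+f,im[:,:,::-1]); return im,d
def cam(n):
    c=arm.camera_info(n); R=cv2.Rodrigues(np.array(c['rvec'],float))[0]; return c,R,np.array(c['tvec'],float).ravel()
def cloud(n,d):
    c,R,t=cam(n); v,u=np.indices(d.shape)
    P=np.stack([(u-c['cx'])/c['fx']*d,(v-c['cy'])/c['fy']*d,d],-1)
    return (P-t)@R
E
python3 - <<'E'
from h import *
for n in('scene','top'):
    im,d=snap(n,n+'0.png'); c,R,t=cam(n); print(n,-R.T@t,R[2],c['fx'])
print(arm.read_state())
E
```

```text
pics
scene [-0.02073234 -0.23311011  0.57149326] [ 0.69641585  0.41642906 -0.58445855] 402.9874988518061
top [0.43131307 0.13104677 1.13515151] [ 0.09856249  0.01491547 -0.99501908] 470.6824035389319
{'t': 0.1, 'joint_pos': array([ 1.32500275e+00,  4.23760078e-01,  1.63061162e+00, -2.50817196e-05,
        1.08857510e+00, -1.89931694e-02]), 'joint_velocities': array([ 0.00073963, -0.0020618 , -0.00063009,  0.00247322, -0.00055118,
        0.00025586]), 'joint_torque': array([ 5.49223932e-04, -5.45613062e+01, -2.74325520e+01,  6.45018672e-02,
        1.87304348e-02, -4.56034434e-05]), 'position': array([0.14039457, 0.60851693, 0.2219829 ]), 'ee_rot': array([-3.14023833e+00, -3.51620049e-06,  2.91480389e+00]), 'ft_force': array([0.01375189, 0.21350189, 0.59711565]), 'wrist_torque': array([ 0.03504656, -0.00154604,  0.00042044]), 'grip_force': 0.0, 'finger_gap': 0.08764228141923701}
```

View pics/top0.png

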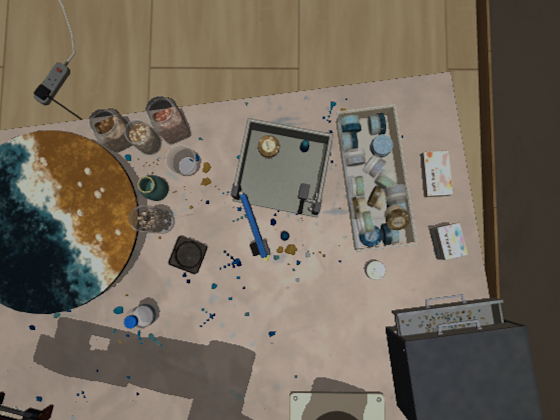

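View pics/scene0.png

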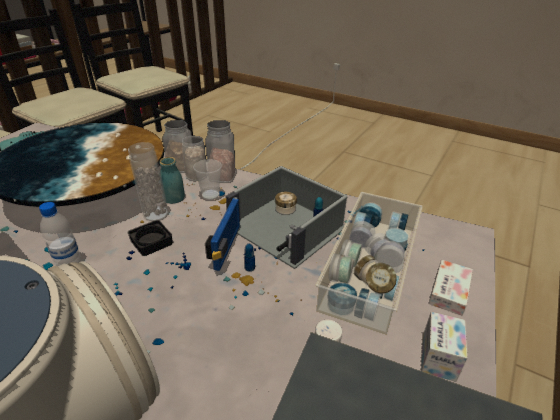

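The top view shows the pen at about (283,167) with its gate side facing the robot. The gate is open, running from (241,195) to (263,255). The stray bottle is near (277,247) in the top view and (250,257) in the scene view. Next I'll fit positions from depth.

```bash
python3 - <<'E'
from h import *
im=np.load('last_top.npz')['im'];d=np.load('last_top.npz')['d']
P=cloud('top',d)
def px(u,v): return P[v,u].round(4)
for n,q in dict(pot=(375,269),lid=(188,254),cup=(184,161),jar=(268,145),kept=(305,146),stray=(277,247),floor=(270,190)).items(): print(n,px(*q))
roi=np.zeros(d.shape,bool); roi[115:220,228:335]=1
m=roi&(P[...,2]>.078)&(P[...,2]<.1)
r=cv2.minAreaRect(P[m][:,:2].astype(np.float32)*1000); print('pen top rect',r,m.sum()); print(cv2.boxPoints(r))
# fit with blue mask
hsv=cv2.cvtColor(im,cv2.COLOR_RGB2HSV)
b=(hsv[...,0]>95)&(hsv[...,0]<125)&(hsv[...,1]>120)
g=b&(P[...,2]>.075)&(P[...,2]<.1); g[:185]=0;g[262:]=0;g[:,:230]=0;g[:,290:]=0
r=cv2.minAreaRect(P[g][:,:2].astype(np.float32)*1000);print('gate',g.sum(),r);print(cv2.boxPoints(r))
D=np.load('last_scene.npz');Q=cloud('scene',D['d']);
for (a,c0,e,f) in [(236,275,240,262),(190,218,310,328)]:
    s=np.zeros(b.shape,bool);s[a:c0,e:f]=1
    s&=(Q[...,2]>.02)&(Q[...,2]<.075); q=Q[s]
    print('bottle scene',s.sum(),q.min(0),q.max(0),np.median(q,0))
for n,(a,c0,e,f) in dict(stray=(225,265,265,295),kept=(135,158,295,315)).items():
    q=P[a:c0,e:f].reshape(-1,3); q=q[(q[:,2]>.025)&(q[:,2]<.08)]; print(n,len(q),q.min(0),q.max(0),np.median(q,0)) if len(q) else print(n,0)
a=cv2.resize(im[110:275,150:400],None,fx=3,fy=3,interpolation=2)
bb=cv2.resize(D['im'][160:300,190:350],None,fx=3,fy=3)
cv2.imwrite('pics/c1.png',a[:,:,::-1]);cv2.imwrite('pics/c2.png',bb[:,:,::-1])
E
```

```text
pot [ 0.3909 -0.0857  0.0332]
lid [0.4204 0.3555 0.0015]
cup [0.6468 0.372  0.001 ]
jar [0.6794 0.1653 0.0403]
kept [0.673  0.0788 0.0608]
stray [ 0.4394  0.142  -0.0032]
floor [5.771e-01 1.604e-01 5.000e-04]
pen top rect ((603.2265014648438, 136.30465698242188), (203.6885528564453, 227.89707946777344), 79.48771667480469) 1156
[[472.60938   56.959244]
 [696.6814    15.380264]
 [733.8436   215.65007 ]
 [509.7716   257.22906 ]]
gate 382 ((486.9368896484375, 196.38455200195312), (148.1376953125, 14.04908561706543), 20.2438907623291)
[[415.01282 177.34608]
 [419.87402 164.16484]
 [558.86096 215.42302]
 [553.99976 228.60426]]
bottle scene 193 [0.45566924 0.11110873 0.02012825] [0.47426583 0.12952385 0.06523608] [0.46218723 0.1179514  0.04288546]
bottle scene 372 [0.61304821 0.03022749 0.02008502] [0.71194219 0.11335594 0.07496282] [0.70127534 0.07799784 0.0540798 ]
stray 130 [0.40710179 0.11616225 0.02631195] [0.47675132 0.16883789 0.07919633] [0.45798587 0.13486978 0.06214777]
kept 145 [0.67016368 0.05614665 0.02507322] [0.70611671 0.10136891 0.07329639] [0.68262732 0.07909017 0.04690828]
```

View pics/c1.png

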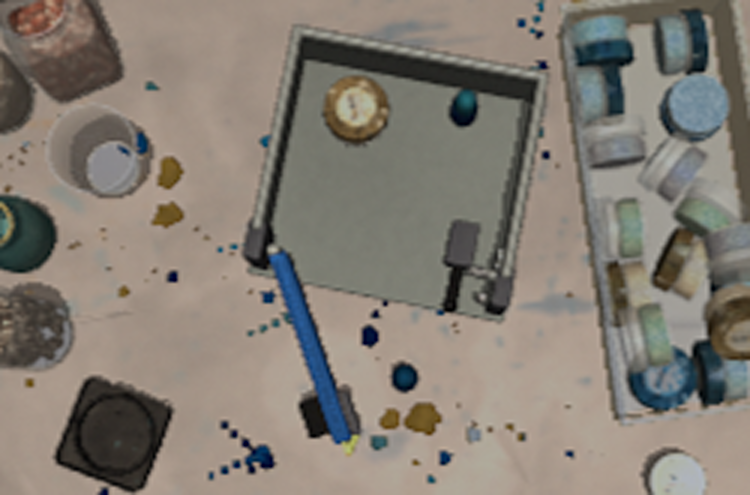

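The crop shows the stray bottle cap at crop (404,377), which is full-image (284.7,235.7). The push block is on the gate's left face at crop (328,410), and the pen corners are at crop (300,25), (546,72), (500,318) and (250,268). I'll turn these into metric positions and plan the first moves.

```bash
cat >> h.py <<'E'
def ray(n,u,v,z):
    c,R,t=cam(n); o=-R.T@t; w=R.T@np.array([(u-c['cx'])/c['fx'],(v-c['cy'])/c['fy'],1]); return o+w*(z-o[2])/w[2]
from scipy.spatial.transform import Rotation as Ro
def plan(p,yaw_deg,n):
    """n equal rows to TCP p, tool down, yaw; prints per-row turn z and shifts (row: shift in frame before turn)"""
    s=arm.read_state(); R=Ro.from_euler('xyz',s['ee_rot']); T=Ro.from_euler('xyz',[np.pi,0,np.radians(yaw_deg)])
    rv=(R.inv()*T).as_rotvec()/n; dw=(np.array(p)-s['position'])/n
    print('pos',s['position'].round(4),'yaw',np.degrees(s['ee_rot'][2]).round(2),'turn/row',(rv/2/np.pi).round(4))
    for i in range(n):
        print((R.inv().apply(dw)/.3).round(3),end=' '); R=R*Ro.from_rotvec(rv)
    print()
E
python3 - <<'E'
from h import *
c=lambda u,v:(150+(u+.5)/3-.5,110+(v+.5)/3-.5)
C=[ray('top',*c(*q),.086)[:2] for q in [(300,25),(546,72)]]
for q in [(300,25),(546,72),(500,318),(250,268)]: print('corner',ray('top',*c(*q),.086))
A,B=C; y=(A-B)/np.linalg.norm(A-B); x=np.array([y[1],-y[0]]); o=(A+B)/2-.095*x
print('len',np.linalg.norm(A-B),'yaw',np.degrees(np.arctan2(x[1],x[0])),'origin',o)
D=np.load('last_top.npz');P=cloud('top',D['d'])
# refine: wall-top points in back wall frame
q=P[100:225,225:345].reshape(-1,3);q=q[(q[:,2]>.07)&(q[:,2]<.1)];l=(q[:,:2]-o)@np.stack([x,y],1)
for nm,m in dict(back=(l[:,0]>.08)&(abs(l[:,1])<.09),left=(l[:,1]>.09)&(abs(l[:,0])<.05),right=(l[:,1]<-.09)&(abs(l[:,0])<.05)).items():
    s=l[m]; print(nm,m.sum(),np.median(s,0),np.percentile(s,[3,97],axis=0).ravel().round(4))
to=lambda w:((np.array(w[:2])-o)@np.stack([x,y],1)).round(4)
for nm,(u,v),z in [('stray',(404,377),.055),('kept',(463,108),.062),('jar',(356,108),.042),('lid',(115,433),.026),('pad',(318,412),.068)]:
    w=ray('top',*c(u,v),z); print(nm,w.round(4),'pen',to(w))
print('stray scene',ray('scene',250,257,.031))
t=o+x*-.005+y*.010; print('target',t); h=o-.075*x+.078*y; print('hinge',h)
plan([.466,.120,.12],110,15)
E
```

```text
corner [0.73140606 0.20653594 0.086     ]
corner [0.69627218 0.01966688 0.086     ]
corner [0.50935725 0.05404683 0.086     ]
corner [0.54505374 0.24100385 0.086     ]
len 0.19014319671493 yaw -10.648067936565434 origin [0.62047496 0.13065512]
back 354 [ 0.08949707 -0.00081476] [ 0.0869 -0.086   0.0945  0.0837]
left 158 [0.00080228 0.09678595] [-0.0467  0.0933  0.0469  0.1008]
right 144 [ 0.00477003 -0.09339428] [-0.0468 -0.1362  0.0478 -0.0902]
stray [0.4658 0.1249 0.055 ] pen [-0.1509 -0.0342]
kept [0.6735 0.0812 0.062 ] pen [ 0.0613 -0.0388]
jar [0.6774 0.1645 0.042 ] pen [0.0497 0.0437]
lid [0.4206 0.3506 0.026 ] pen [-0.2371  0.1792]
pad [0.4384 0.1895 0.068 ] pen [-0.1898  0.0242]
stray scene [0.46865754 0.12009646 0.031     ]
target [0.61740881 0.14140681]
hinge [0.56117893 0.22117021]
pos [0.1404 0.6085 0.222 ] yaw 167.01 turn/row [-0.      0.      0.0106]
[-0.095 -0.089  0.023] [-0.101 -0.083  0.023] [-0.106 -0.076  0.023] [-0.111 -0.069  0.023] [-0.115 -0.061  0.023] [-0.119 -0.054  0.023] [-0.122 -0.046  0.023] [-0.125 -0.038  0.023] [-0.127 -0.029  0.023] [-0.129 -0.021  0.023] [-0.13  -0.012  0.023] [-0.13  -0.003  0.023] [-0.13   0.005  0.023] [-0.13   0.014  0.023] [-0.129  0.022  0.023]
```

```bash
python3 -m crank '[[[0,0,0.0106],[-0.095,-0.089,0],0],[[0,0,0.0106],[-0.101,-0.083,0],0],[[0,0,0.0106],[-0.106,-0.076,0],0],[[0,0,0.0106],[-0.111,-0.069,0],0],[[0,0,0.0106],[-0.115,-0.061,0],0]]'
python3 -m crank '[[[0,0,0.0106],[-0.119,-0.054,0],0],[[0,0,0.0106],[-0.122,-0.046,0],0],[[0,0,0.0106],[-0.125,-0.038,0],0],[[0,0,0.0106],[-0.127,-0.029,0],0],[[0,0,0.0106],[-0.129,-0.021,0],0]]'
python3 -m crank '[[[0,0,0.0106],[-0.13,-0.012,0.06],0],[[0,0,0.0106],[-0.13,-0.003,0.06],0],[[0,0,0.0106],[-0.13,0.005,0.06],0],[[0,0,0.0106],[-0.13,0.014,0.06],0],[[0,0,0.0106],[-0.129,0.022,0.06],0]]'
python3 - <<'E'
from h import *
plan([.466,.122,.11],110,5)
s=arm.read_state();print(s['t'],s['finger_gap'])
im,d=snap('scene','s1.png');
cv2.imwrite('pics/s1c.png',cv2.resize(im[120:330,150:400],None,fx=3,fy=2.8)[:,:,::-1])
E
```

```text
t: 0.52
position: [0.2497, 0.4445, 0.2224]
ee_rot: [-3.141, 0.0, 2.579]
ft_force: [0.7, 0.4, 0.6]
finger_gap: 0.0578
grip_force: 0.0
t: 0.93
position: [0.3578, 0.2812, 0.2226]
ee_rot: [-3.142, 0.0, 2.246]
ft_force: [1.1, 0.1, -0.8]
finger_gap: 0.0439
grip_force: 0.0
t: 1.35
position: [0.4624, 0.1234, 0.1348]
ee_rot: [3.141, 0.0, 1.912]
ft_force: [-0.1, 0.4, 0.8]
finger_gap: 0.044
grip_force: 0.0
pos [0.4624 0.1234 0.1348] yaw 109.58 turn/row [ 0.      0.     -0.0002]
[-0.002  0.002  0.017] [-0.002  0.002  0.017] [-0.002  0.002  0.017] [-0.002  0.002  0.017] [-0.002  0.002  0.017] 
1.35 0.044043961835791845
```

View pics/s1c.png

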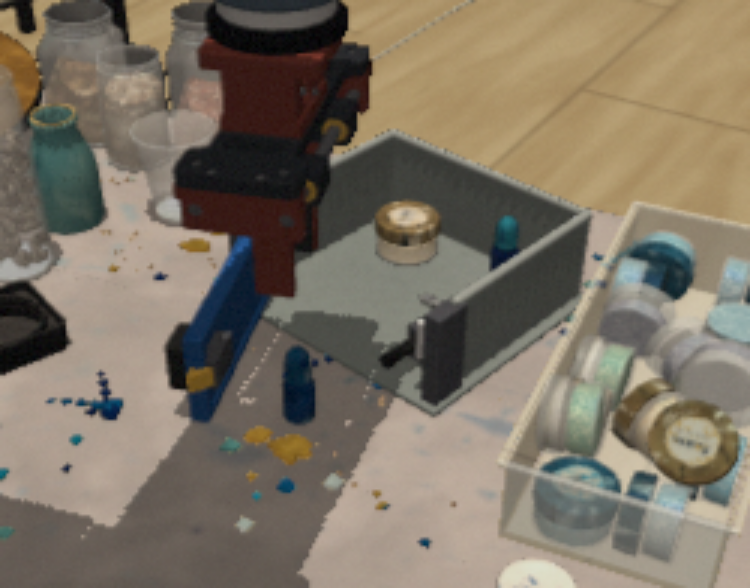

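The view shows the open fingers at crop (275,290), above the bottle at crop (298,385), with the gate leaf clear to their left. I'll descend now.

```bash
python3 -m crank '[[[0,0,0],[-0.002,0.002,0.04],0],[[0,0,0],[-0.002,0.002,0.04],0],[[0,0,0],[-0.002,0.002,0.04],0],[[0,0,0],[-0.002,0.002,0.04],0],[[0,0,0],[-0.002,0.002,0.04],0]]'
python3 -m crank '[[[0,0,0],[0,0,0.04],0],[[0,0,0],[0,0,0.04],0],[[0,0,0],[0,0,0.04],0],[[0,0,0],[0,0,0.04],0],[[0,0,0],[0,0,0.038],0]]'
python3 - <<'E'
from h import *
im,d=snap('scene','s2.png');
cv2.imwrite('pics/s2c.png',cv2.resize(im[180:320,180:340],None,fx=4,fy=4)[:,:,::-1])
E
```

```text
t: 1.82
position: [0.4655, 0.1232, 0.0749]
ee_rot: [-3.141, -0.0, 1.915]
ft_force: [-0.9, -0.9, 1.1]
finger_gap: 0.0441
grip_force: 0.0
t: 2.23
position: [0.4654, 0.1234, 0.0154]
ee_rot: [-3.141, -0.0, 1.916]
ft_force: [0.2, -0.4, 1.2]
finger_gap: 0.0441
grip_force: 0.0
```

View pics/s2c.png

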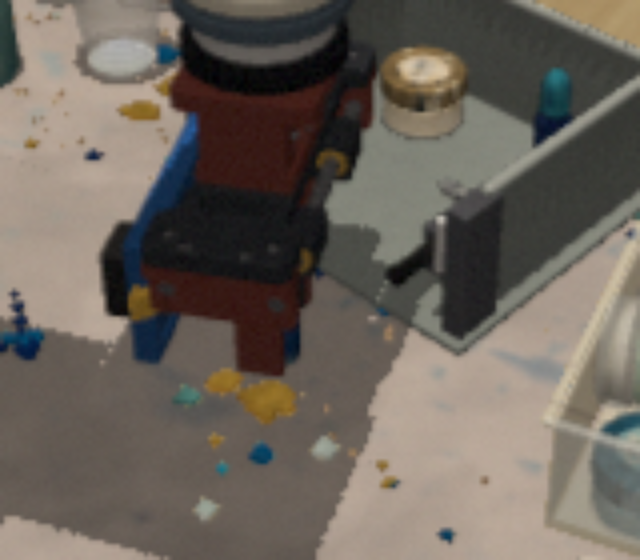

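The fingers straddle the bottle; its edge shows behind the near finger at crop (292,345), and the gate is untouched. I'll grip it.

```bash
python3 -m crank '[[[0,0,0],[0,0,0],-0.3],[[0,0,0],[0,0,0],-0.4],[[0,0,0],[0,0,0],-0.5],[[0,0,0],[0,0,0],-0.7],[[0,0,0],[0,0,0],-1]]' 10
python3 -m crank '[[[0,0,0],[0,0,0],-1],[[0,0,0],[0,0,0],-1],[[0,0,0],[0,0,-0.03],-1],[[0,0,0],[0,0,-0.06],-1],[[0,0,0],[0,0,-0.06],-1]]'
python3 -m crank '[[[0,0,0],[0,0,-0.08],-1],[[0,0,0],[0,0,-0.08],-1],[[0,0,0],[0,0,-0.08],-1],[[0,0,0],[0,0,-0.05],-1],[[0,0,0],[0,0,0],-1]]'
python3 - <<'E'
from h import *
plan([.617,.141,.147],110,10)
im,d=snap('scene','s3.png');
cv2.imwrite('pics/s3c.png',cv2.resize(im[140:320,180:340],None,fx=3,fy=3)[:,:,::-1])
E
```

```text
t: 2.7
position: [0.466, 0.1235, 0.0168]
ee_rot: [3.14, 0.0, 1.916]
ft_force: [0.3, 1.3, 2.3]
finger_gap: 0.0213
grip_force: 10.0
t: 3.12
position: [0.4648, 0.1232, 0.0617]
ee_rot: [-3.14, -0.0, 1.916]
ft_force: [-0.4, -0.6, 0.7]
finger_gap: 0.0217
grip_force: 10.0
t: 3.53
position: [0.4674, 0.1238, 0.1516]
ee_rot: [3.136, 0.001, 1.916]
ft_force: [0.2, -0.1, -0.4]
finger_gap: 0.022
grip_force: 10.0
pos [0.4674 0.1238 0.1516] yaw 109.77 turn/row [ 0.0001  0.     -0.0001]
[-0.011  0.049  0.002] [-0.012  0.049  0.002] [-0.012  0.049  0.002] [-0.012  0.049  0.002] [-0.012  0.049  0.002] [-0.012  0.049  0.002] [-0.012  0.049  0.002] [-0.012  0.049  0.002] [-0.012  0.049  0.002] [-0.012  0.049  0.002]
```

View pics/s3c.png

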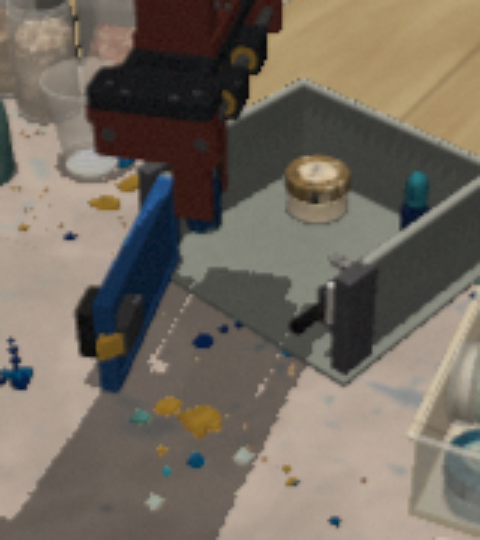

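The bottle is held at crop (205,210) and its old spot is empty. I'll carry it over the pen.

```bash
python3 -m crank '[[[0,0,0],[-0.012,0.049,0.002],-1],[[0,0,0],[-0.012,0.049,0.002],-1],[[0,0,0],[-0.012,0.049,0.002],-1],[[0,0,0],[-0.012,0.049,0.002],-1],[[0,0,0],[-0.012,0.049,0.002],-1]]'
python3 -m crank '[[[0,0,0],[-0.012,0.049,0.002],-1],[[0,0,0],[-0.012,0.049,0.002],-1],[[0,0,0],[-0.012,0.049,0.002],-1],[[0,0,0],[-0.012,0.049,0.002],-1],[[0,0,0],[-0.012,0.049,0.002],-1]]'
python3 -m crank '[[[0,0,0],[0,0,0.05],-1],[[0,0,0],[0,0,0.06],-1],[[0,0,0],[0,0,0.06],-1],[[0,0,0],[0,0,0.06],-1],[[0,0,0],[0,0,0.06],-1]]'
python3 - <<'E'
from h import *
plan([.617,.141,.0228],110,5)
E
```

```text
t: 4.0
position: [0.5404, 0.1311, 0.1436]
ee_rot: [-3.139, -0.0, 1.916]
ft_force: [-0.7, 0.3, -0.1]
finger_gap: 0.0218
grip_force: 10.0
t: 4.42
position: [0.6156, 0.139, 0.1402]
ee_rot: [-3.139, -0.0, 1.916]
ft_force: [-1.2, -0.6, 0.0]
finger_gap: 0.0216
grip_force: 10.0
t: 4.83
position: [0.6147, 0.1389, 0.0526]
ee_rot: [-3.139, -0.0, 1.916]
ft_force: [-0.2, 0.7, -0.7]
finger_gap: 0.0219
grip_force: 10.0
pos [0.6147 0.1389 0.0526] yaw 109.77 turn/row [-0.0001 -0.     -0.0001]
[0.001 0.002 0.02 ] [0.001 0.002 0.02 ] [0.001 0.002 0.02 ] [0.001 0.002 0.02 ] [0.001 0.002 0.02 ]
```

```bash
python3 -m crank '[[[0,0,0],[0,0,0.03],-1],[[0,0,0],[0,0,0.025],-1],[[0,0,0],[0,0,0.015],-1],[[0,0,0],[0,0,0.01],-1],[[0,0,0],[0,0,0.005],-1]]'
python3 -m crank '[[[0,0,0],[0,0,0.004],-1],[[0,0,0],[0,0,0.003],-1],[[0,0,0],[0,0,0.003],-1],[[0,0,0],[0,0,0],-1],[[0,0,0],[0,0,0],-1]]'
```

```text
t: 5.25
position: [0.6163, 0.1393, 0.0297]
ee_rot: [3.141, 0.0, 1.916]
ft_force: [0.2, 0.1, 1.1]
finger_gap: 0.0219
grip_force: 10.0
t: 5.67
position: [0.6163, 0.1393, 0.0271]
ee_rot: [3.141, 0.0, 1.916]
ft_force: [-0.3, -0.6, -0.0]
finger_gap: 0.0217
grip_force: 10.0
```

```bash
python3 -m crank '[[[0,0,0],[0,0,0.004],-1],[[0,0,0],[0,0,0.004],-1],[[0,0,0],[0,0,0.003],-1],[[0,0,0],[0,0,0],-1],[[0,0,0],[0,0,0],-1]]'
python3 -m crank '[[[0,0,0],[0,0,0.002],-1],[[0,0,0],[0,0,0.002],-1],[[0,0,0],[0,0,0],-1],[[0,0,0],[0,0,0],-1],[[0,0,0],[0,0,0],-1]]'
```

```text
t: 6.08
position: [0.616, 0.1392, 0.0233]
ee_rot: [-3.141, -0.0, 1.916]
ft_force: [0.1, -0.5, -0.4]
finger_gap: 0.0217
grip_force: 10.0
t: 6.5
position: [0.6162, 0.1393, 0.0228]
ee_rot: [3.141, 0.0, 1.916]
ft_force: [-1.3, -0.1, 5.2]
finger_gap: 0.0217
grip_force: 10.0
```

The bottle is on the floor: 5 N upward. The jar lies along the closing line, so I'll open only a little and retreat straight up.

```bash
python3 -m crank '[[[0,0,0],[0,0,0],-0.4],[[0,0,0],[0,0,0],-0.35],[[0,0,0],[0,0,0],-0.3],[[0,0,0],[0,0,0],-0.3],[[0,0,0],[0,0,0],-0.3]]'
python3 -m crank '[[[0,0,0],[0,0,-0.03],-0.3],[[0,0,0],[0,0,-0.05],-0.3],[[0,0,0],[0,0,-0.06],-0.3],[[0,0,0],[0,0,-0.08],-0.3],[[0,0,0],[0,0,-0.1],-0.3]]'
python3 -m crank '[[[0,0,0],[0,0,-0.1],-0.3],[[0,0,0],[0,0,-0.1],-0.3],[[0,0,0],[0,0,-0.1],-1],[[0,0,0],[0,0,-0.05],-1],[[0,0,0],[0,0,0],-1]]'
python3 - <<'E'
from h import *
im,d=snap('scene','s4.png')
cv2.imwrite('pics/s4c.png',cv2.resize(im[140:320,180:360],None,fx=3,fy=3)[:,:,::-1])
im,d=snap('top','t4.png')
P=cloud('top',d)
hsv=cv2.cvtColor(im,cv2.COLOR_RGB2HSV)
b=(hsv[...,0]>95)&(hsv[...,0]<125)&(hsv[...,1]>120)
g=b&(P[...,2]>.075)&(P[...,2]<.1); g[:185]=0;g[262:]=0;g[:,:230]=0;g[:,290:]=0
r=cv2.minAreaRect(P[g][:,:2].astype(np.float32)*1000);print('gate',g.sum(),r)
E
```

```text
t: 6.92
position: [0.616, 0.1392, 0.0221]
ee_rot: [-3.141, -0.0, 1.916]
ft_force: [0.4, 0.6, -0.5]
finger_gap: 0.031
grip_force: 0.0
t: 7.33
position: [0.6154, 0.139, 0.1194]
ee_rot: [-3.14, -0.0, 1.916]
ft_force: [0.4, -0.5, -0.4]
finger_gap: 0.031
grip_force: 0.0
t: 7.75
position: [0.6186, 0.1397, 0.2294]
ee_rot: [3.133, 0.001, 1.916]
ft_force: [1.2, 0.3, 0.6]
finger_gap: 0.0143
grip_force: 0.0
gate 5 ((551.8515625, 226.5913543701172), (4.936071872711182, 2.519569158554077), 4.0119309425354)
```

View pics/s4c.png

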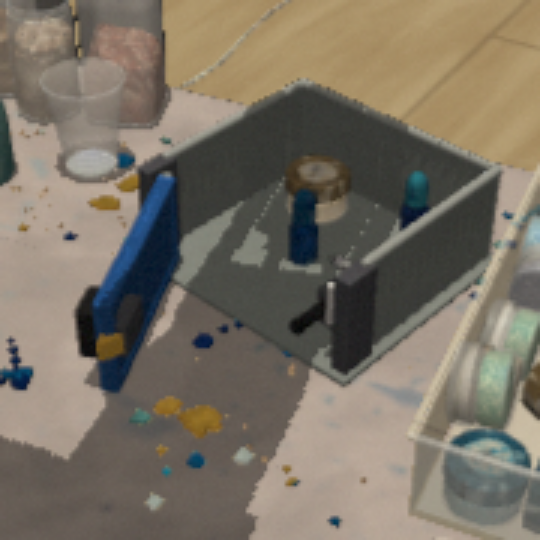

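The bottle stands upright and released in the pen at crop (303,235), and the gate is still open. Next I'll fetch the push pose in front of the rubber block with the fingers shut.

```bash
cat >> h.py <<'E'
H=np.array([.5612,.2212]); YAW0=259.35
def un(g):
    a=np.radians(YAW0)-g; u=np.array([np.cos(a),np.sin(a)]); return u,np.array([u[1],-u[0]])
def pushpose(g,clear):   # TCP xy and yaw (deg), finger half depth 10 mm
    u,n=un(g); return H+.128*u+(.034+clear)*n, np.degrees(np.arctan2(n[1],n[0]))
def where():
    s=arm.read_state(); yaw=s['ee_rot'][2]; g=np.radians(YAW0-90)-yaw; u,n=un(g); r=s['position'][:2]-H
    # clearance of the front of the fingers from the line at 24 mm for a gate at angle g (parallel to tool)
    print('t',s['t'],'z',s['position'][2].round(4),'g_tool',round(g,4),'along',(r@u).round(4),'clear',(r@n-.034).round(4),'Fn',(s['ft_force'][:2]@n).round(2),'F',s['ft_force'].round(1))
E
python3 - <<'E'
from h import *
p,y=pushpose(1.03,.03); print(p,y,un(1.03)); plan([*p,.2294],y,10)
r=np.array([-.034,.128])  # dummy
for dg in (4,2,1,.5):
    a=np.radians(dg); u,n=un(0); rr=.128*u+.034*n; R=np.array([[np.cos(a),-np.sin(a)],[np.sin(a),np.cos(a)]]); d=R@rr-rr
    print(dg,'shift x,y',(d@n/.3).round(4),(d@-u/.3).round(4),'turn z',-dg/360)
E
```

```text
[0.41893673 0.23672937] 110.33534710152524 (array([-0.93767472, -0.34751419]), array([-0.34751419,  0.93767472]))
pos [0.6162 0.1392 0.2246] yaw 109.77 turn/row [ 0.      0.     -0.0002]
[ 0.053 -0.051 -0.002] [ 0.053 -0.051 -0.002] [ 0.053 -0.051 -0.002] [ 0.053 -0.051 -0.002] [ 0.053 -0.051 -0.002] [ 0.053 -0.051 -0.002] [ 0.053 -0.051 -0.002] [ 0.053 -0.051 -0.002] [ 0.053 -0.05  -0.002] [ 0.053 -0.05  -0.002] 
4 shift x,y -0.03 -0.0069 turn z -0.011111111111111112
2 shift x,y -0.015 -0.0037 turn z -0.005555555555555556
1 shift x,y -0.0075 -0.0019 turn z -0.002777777777777778
0.5 shift x,y -0.0037 -0.001 turn z -0.001388888888888889
```

```bash
for i in 1 2; do :; done
python3 -m crank '[[[0,0,0],[0.053,-0.051,0],-1],[[0,0,0],[0.053,-0.051,0],-1],[[0,0,0],[0.053,-0.051,0],-1],[[0,0,0],[0.053,-0.051,0],-1],[[0,0,0],[0.053,-0.051,0],-1]]'
python3 -m crank '[[[0,0,0],[0.053,-0.051,0],-1],[[0,0,0],[0.053,-0.051,0],-1],[[0,0,0],[0.053,-0.051,0],-1],[[0,0,0],[0.053,-0.05,0],-1],[[0,0,0],[0.053,-0.05,0],-1]]'
python3 -m crank '[[[0,0,0],[0,0,0.12],-1],[[0,0,0],[0,0,0.12],-1],[[0,0,0],[0,0,0.12],-1],[[0,0,0],[0,0,0.12],-1],[[0,0,0],[0,0,0.12],-1]]'
python3 - <<'E'
from h import *
where()
im,d=snap('scene','s5.png')
cv2.imwrite('pics/s5c.png',cv2.resize(im[140:320,160:340],None,fx=3,fy=3)[:,:,::-1])
E
```

```text
t: 8.27
position: [0.5151, 0.188, 0.2215]
ee_rot: [-3.138, -0.0, 1.915]
ft_force: [0.0, -0.2, 0.6]
finger_gap: 0.0004
grip_force: 0.0
t: 8.68
position: [0.4168, 0.237, 0.2217]
ee_rot: [-3.138, 0.0, 1.916]
ft_force: [-0.0, -0.6, -0.1]
finger_gap: 0.0007
grip_force: 0.0
t: 9.1
position: [0.4175, 0.2367, 0.0408]
ee_rot: [-3.14, 0.0, 1.916]
ft_force: [0.1, 0.7, -0.0]
finger_gap: 0.0005
grip_force: 0.0
t 9.1 z 0.0408 g_tool 1.0397 along 0.13 clear 0.0292 Fn 0.6 F [ 0.1  0.7 -0. ]
```

View pics/s5c.png

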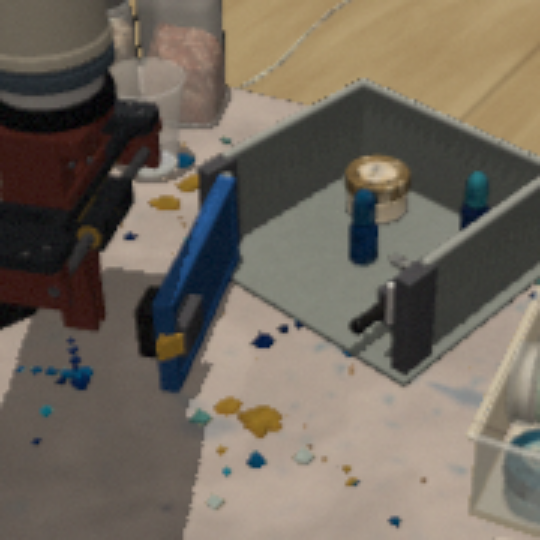

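The shut fingers at crop (90,305) are level with the rubber block at (150,325), with free space between them. I'll approach it and begin the swing.

```bash
python3 -m crank '[[[0,0,0],[-0.025,0,0],-1],[[0,0,0],[-0.02,0,0],-1],[[0,0,0],[-0.015,0,0],-1],[[0,0,0],[-0.015,0,0],-1],[[0,0,0],[-0.015,0,0],-1]]'
python3 -c "from h import *;where()"
python3 -m crank '[[[0,0,-0.0028],[-0.0075,-0.0019,0],-1],[[0,0,-0.0056],[-0.015,-0.0037,0],-1],[[0,0,-0.0083],[-0.0225,-0.0053,0],-1],[[0,0,-0.0083],[-0.0225,-0.0053,0],-1],[[0,0,-0.0083],[-0.0225,-0.0053,0],-1]]'
python3 -c "from h import *;where()"
```

```text
t: 9.57
position: [0.4296, 0.2118, 0.0453]
ee_rot: [3.138, -0.0, 1.915]
ft_force: [0.7, -0.7, -0.7]
finger_gap: 0.0007
grip_force: 0.0
t 9.5667 z 0.0453 g_tool 1.0405 along 0.1271 clear 0.0016 Fn -0.85 F [ 0.7 -0.7 -0.7]
t: 9.98
position: [0.4338, 0.1845, 0.0442]
ee_rot: [3.14, 0.0, 2.128]
ft_force: [-0.6, 0.4, 0.4]
finger_gap: -0.0001
grip_force: 0.2
t 9.9833 z 0.0442 g_tool 0.8272 along 0.1275 clear 0.0023 Fn 0.63 F [-0.6  0.4  0.4]
```

```bash
python3 -m crank '[[[0,0,-0.0083],[-0.0225,-0.0053,0],-1],[[0,0,-0.0083],[-0.0225,-0.0053,0],-1],[[0,0,-0.0083],[-0.0225,-0.0053,0],-1],[[0,0,-0.0083],[-0.0225,-0.0053,0],-1],[[0,0,-0.0083],[-0.0225,-0.0053,0],-1]]'
python3 -c "from h import *;where()"
python3 -m crank '[[[0,0,-0.0083],[-0.0225,-0.0053,0],-1],[[0,0,-0.0083],[-0.0225,-0.0053,0],-1],[[0,0,-0.0083],[-0.0225,-0.0053,0],-1],[[0,0,-0.0056],[-0.015,-0.0037,0],-1],[[0,0,-0.0056],[-0.015,-0.0037,0],-1]]'
python3 - <<'E'
from h import *
where()
im,d=snap('scene','s6.png')
cv2.imwrite('pics/s6c.png',cv2.resize(im[140:320,160:340],None,fx=3,fy=3)[:,:,::-1])
E
```

```text
t: 10.4
position: [0.4479, 0.1528, 0.0441]
ee_rot: [3.141, 0.0, 2.389]
ft_force: [-1.7, 0.5, -0.0]
finger_gap: 0.0005
grip_force: 0.3
t 10.4 z 0.0441 g_tool 0.5667 along 0.1274 clear 0.0019 Fn 1.55 F [-1.7  0.5 -0. ]
t: 10.82
position: [0.4667, 0.1293, 0.0441]
ee_rot: [3.141, 0.001, 2.615]
ft_force: [-1.0, -0.3, 1.2]
finger_gap: 0.0007
grip_force: 0.2
t 10.8167 z 0.0441 g_tool 0.3408 along 0.1269 clear 0.0015 Fn 0.73 F [-1.  -0.3  1.2]
```

View pics/s6c.png

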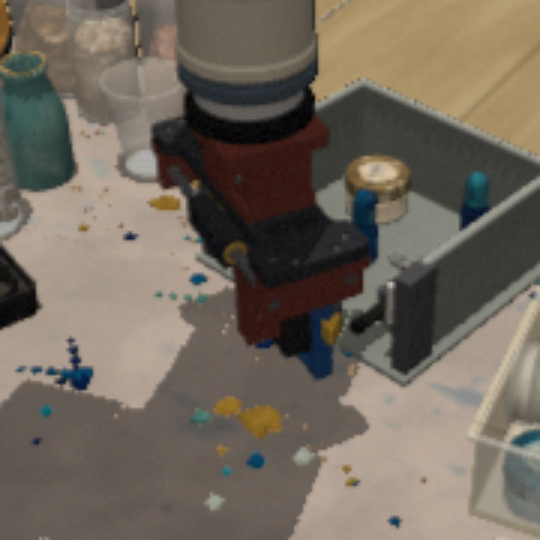

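The fingers are on the block at crop (290,335) and the gate is nearly shut, about 0.33 rad open. I'll go slower from here and watch the force.

```bash
python3 -m crank '[[[0,0,-0.0056],[-0.015,-0.0037,0],-1],[[0,0,-0.0042],[-0.011,-0.0028,0],-1],[[0,0,-0.0042],[-0.011,-0.0028,0],-1],[[0,0,-0.0028],[-0.0075,-0.0019,0],-1],[[0,0,-0.0028],[-0.0075,-0.0019,0],-1]]'
python3 -c "from h import *;where()"
python3 -m crank '[[[0,0,-0.0014],[-0.0037,-0.001,0],-1],[[0,0,-0.0014],[-0.0037,-0.001,0],-1],[[0,0,-0.0014],[-0.0037,-0.001,0],-1],[[0,0,-0.0014],[-0.0037,-0.001,0],-1],[[0,0,-0.0014],[-0.0037,-0.001,0],-1]]'
python3 -c "from h import *;where()"
```

```text
t: 11.28
position: [0.4786, 0.1189, 0.0437]
ee_rot: [3.141, 0.001, 2.737]
ft_force: [-0.1, 0.2, -0.3]
finger_gap: 0.0006
grip_force: 0.2
t 11.2833 z 0.0437 g_tool 0.2192 along 0.1266 clear 0.0017 Fn 0.11 F [-0.1  0.2 -0.3]
t: 11.7
position: [0.4829, 0.1155, 0.0432]
ee_rot: [-3.142, -0.0, 2.781]
ft_force: [-0.2, 0.0, 0.5]
finger_gap: 0.0004
grip_force: 0.2
t 11.7 z 0.0432 g_tool 0.1751 along 0.1265 clear 0.0019 Fn 0.15 F [-0.2  0.   0.5]
```

```bash
python3 -m crank '[[[0,0,-0.0014],[-0.0037,-0.001,0],-1],[[0,0,-0.0014],[-0.0037,-0.001,0],-1],[[0,0,-0.0007],[-0.0019,-0.0005,0],-1],[[0,0,-0.0007],[-0.0019,-0.0005,0],-1],[[0,0,0],[0,0,0],-1]]'
python3 -c "from h import *;where()"
```

```text
t: 12.12
position: [0.4858, 0.1135, 0.0432]
ee_rot: [3.142, -0.0, 2.806]
ft_force: [0.4, -0.5, 0.1]
finger_gap: 0.0002
grip_force: 0.1
t 12.1167 z 0.0432 g_tool 0.1494 along 0.1265 clear 0.0018 Fn -0.52 F [ 0.4 -0.5  0.1]
```

```bash
python3 -m crank '[[[0,0,-0.0007],[-0.0019,-0.0005,0],-1],[[0,0,-0.0007],[-0.0019,-0.0005,0],-1],[[0,0,-0.0007],[-0.0019,-0.0005,0],-1],[[0,0,-0.0007],[-0.0019,-0.0005,0],-1],[[0,0,0],[0,0,0],-1]]'
python3 -c "from h import *;where()"
```

```text
t: 12.53
position: [0.4876, 0.1122, 0.0432]
ee_rot: [-3.141, -0.0, 2.824]
ft_force: [-1.6, 1.6, 1.0]
finger_gap: 0.0007
grip_force: 1.0
t 12.5333 z 0.0432 g_tool 0.1317 along 0.1265 clear 0.0019 Fn 1.99 F [-1.6  1.6  1. ]
```

Buffer contact is starting. I'll continue in steps of about 0.4 mm per row.

```bash
python3 -m crank '[[[0,0,-0.0007],[-0.0019,-0.0005,0],-1],[[0,0,-0.0007],[-0.0019,-0.0005,0],-1],[[0,0,-0.0007],[-0.0019,-0.0005,0],-1],[[0,0,-0.0007],[-0.0019,-0.0005,0],-1],[[0,0,0],[0,0,0],-1]]'
python3 -c "from h import *;where()"
```

```text
t: 12.95
position: [0.4897, 0.1108, 0.0432]
ee_rot: [-3.141, -0.0, 2.842]
ft_force: [-1.5, 1.3, -1.3]
finger_gap: 0.0003
grip_force: 1.0
t 12.95 z 0.0432 g_tool 0.1141 along 0.1266 clear 0.0017 Fn 1.8 F [-1.5  1.3 -1.3]
```

```bash
python3 -m crank '[[[0,0,-0.0007],[-0.0019,-0.0005,0],-1],[[0,0,-0.0007],[-0.0019,-0.0005,0],-1],[[0,0,-0.0007],[-0.0019,-0.0005,0],-1],[[0,0,0],[0,0,0],-1],[[0,0,0],[0,0,0],-1]]'
python3 -c "from h import *;where()"
```

```text
t: 13.37
position: [0.4912, 0.1099, 0.0432]
ee_rot: [-3.141, -0.0, 2.855]
ft_force: [-1.1, 0.1, 0.9]
finger_gap: 0.0003
grip_force: 1.0
t 13.3667 z 0.0432 g_tool 0.1012 along 0.1266 clear 0.0017 Fn 1.12 F [-1.1  0.1  0.9]
```

```bash
python3 -m crank '[[[0,0,-0.0007],[-0.0019,-0.0005,0],-1],[[0,0,-0.0007],[-0.0019,-0.0005,0],-1],[[0,0,-0.0007],[-0.0019,-0.0005,0],-1],[[0,0,-0.0007],[-0.0019,-0.0005,0],-1],[[0,0,0],[0,0,0],-1]]'
python3 -c "from h import *;where()"
```

```text
t: 13.78
position: [0.4931, 0.1087, 0.0432]
ee_rot: [-3.141, -0.0, 2.872]
ft_force: [-3.0, -0.9, 1.1]
finger_gap: 0.0004
grip_force: 1.3
t 13.7833 z 0.0432 g_tool 0.0833 along 0.1266 clear 0.0017 Fn 2.7 F [-3.  -0.9  1.1]
```

```bash
python3 -m crank '[[[0,0,-0.0007],[-0.0019,-0.0005,0],-1],[[0,0,-0.0007],[-0.0019,-0.0005,0],-1],[[0,0,-0.0007],[-0.0019,-0.0005,0],-1],[[0,0,0],[0,0,0],-1],[[0,0,0],[0,0,0],-1]]'
python3 -c "from h import *;where()"
```

```text
t: 14.2
position: [0.494, 0.1081, 0.0432]
ee_rot: [-3.141, -0.002, 2.885]
ft_force: [-5.5, 2.0, 3.2]
finger_gap: 0.0004
grip_force: 2.9
t 14.2 z 0.0432 g_tool 0.0704 along 0.1265 clear 0.0024 Fn 5.83 F [-5.5  2.   3.2]
```

```bash
python3 -m crank '[[[0,0,-0.0007],[-0.0019,-0.0005,0],-1],[[0,0,-0.0007],[-0.0019,-0.0005,0],-1],[[0,0,-0.0007],[-0.0019,-0.0005,0],-1],[[0,0,0],[0,0,0],-1],[[0,0,0],[0,0,0],-1]]'
python3 -c "from h import *;where()"
```

```text
t: 14.62
position: [0.4952, 0.1073, 0.0432]
ee_rot: [-3.141, -0.002, 2.898]
ft_force: [-5.9, 2.6, 3.6]
finger_gap: 0.0002
grip_force: 3.5
t 14.6167 z 0.0432 g_tool 0.0572 along 0.1265 clear 0.0027 Fn 6.35 F [-5.9  2.6  3.6]
```

The bolt is riding the strike. The latched angle is probably near 0.0 rad or just below, so I'll continue carefully.

```bash
python3 -m crank '[[[0,0,-0.0007],[-0.0019,-0.0005,0],-1],[[0,0,-0.0007],[-0.0019,-0.0005,0],-1],[[0,0,-0.0007],[-0.0019,-0.0005,0],-1],[[0,0,0],[0,0,0],-1],[[0,0,0],[0,0,0],-1]]'
python3 -c "from h import *;where()"
```

```text
t: 15.03
position: [0.4965, 0.1065, 0.0432]
ee_rot: [-3.141, -0.002, 2.912]
ft_force: [-6.5, 3.3, 4.9]
finger_gap: 0.0003
grip_force: 3.9
t 15.0333 z 0.0432 g_tool 0.044 along 0.1264 clear 0.0029 Fn 7.1 F [-6.5  3.3  4.9]
```

```bash
python3 -m crank '[[[0,0,-0.0007],[-0.0019,-0.0005,0],-1],[[0,0,-0.0007],[-0.0019,-0.0005,0],-1],[[0,0,-0.0007],[-0.0019,-0.0005,0],-1],[[0,0,0],[0,0,0],-1],[[0,0,0],[0,0,0],-1]]'
python3 -c "from h import *;where()"
```

```text
t: 15.45
position: [0.4978, 0.1058, 0.0432]
ee_rot: [-3.141, -0.003, 2.925]
ft_force: [-8.2, 4.1, 6.2]
finger_gap: 0.0006
grip_force: 4.5
t 15.45 z 0.0432 g_tool 0.0308 along 0.1264 clear 0.0031 Fn 8.87 F [-8.2  4.1  6.2]
```

```bash
python3 -m crank '[[[0,0,-0.0007],[-0.0019,-0.0005,0],-1],[[0,0,-0.0007],[-0.0019,-0.0005,0],-1],[[0,0,0],[0,0,0],-1],[[0,0,0],[0,0,0],-1],[[0,0,0],[0,0,0],-1]]'
python3 -c "from h import *;where()"
```

```text
t: 15.87
position: [0.4995, 0.1049, 0.0432]
ee_rot: [-3.141, -0.002, 2.934]
ft_force: [-6.1, 1.2, 2.5]
finger_gap: 0.0002
grip_force: 2.9
t 15.8667 z 0.0432 g_tool 0.0218 along 0.1265 clear 0.0024 Fn 6.22 F [-6.1  1.2  2.5]
```

```bash
python3 -m crank '[[[0,0,-0.0007],[-0.0019,-0.0005,0],-1],[[0,0,-0.0007],[-0.0019,-0.0005,0],-1],[[0,0,0],[0,0,0],-1],[[0,0,0],[0,0,0],-1],[[0,0,0],[0,0,0],-1]]'
python3 -c "from h import *;where()"
```

```text
t: 16.28
position: [0.5013, 0.1042, 0.0432]
ee_rot: [-3.141, -0.0, 2.942]
ft_force: [-3.9, -2.7, 1.2]
finger_gap: 0.0001
grip_force: 1.8
t 16.2833 z 0.0432 g_tool 0.0133 along 0.1266 clear 0.0015 Fn 3.25 F [-3.9 -2.7  1.2]
```

```bash
python3 -m crank '[[[0,0,-0.0007],[-0.0019,-0.0005,0],-1],[[0,0,-0.0007],[-0.0019,-0.0005,0],-1],[[0,0,0],[0,0,0],-1],[[0,0,0],[0,0,0],-1],[[0,0,0],[0,0,0],-1]]'
python3 -c "from h import *;where()"
```

```text
t: 16.7
position: [0.5037, 0.1041, 0.0435]
ee_rot: [3.141, 0.002, 2.951]
ft_force: [0.0, 0.3, -0.4]
finger_gap: 0.0005
grip_force: 0.0
t 16.7 z 0.0435 g_tool 0.0045 along 0.1259 clear 0.0003 Fn 0.06 F [ 0.   0.3 -0.4]
```

The force faded to zero, so the latch seems to have snapped. I'll retreat straight out, then up, and look.

```bash
python3 -m crank '[[[0,0,0],[0.02,0,0],-1],[[0,0,0],[0.04,0,0],-1],[[0,0,0],[0.06,0,0],-1],[[0,0,0],[0.08,0,0],-1],[[0,0,0],[0.08,0,0],-1]]'
python3 -m crank '[[[0,0,0],[0.1,0,-0.05],-1],[[0,0,0],[0.1,0,-0.1],-1],[[0,0,0],[0,0,-0.1],-1],[[0,0,0],[0,0,-0.1],-1],[[0,0,0],[0,0,-0.1],-1]]'
python3 - <<'E'
from h import *
im,d=snap('top','t7.png'); P=cloud('top',d)
hsv=cv2.cvtColor(im,cv2.COLOR_RGB2HSV)
b=(hsv[...,0]>95)&(hsv[...,0]<125)&(hsv[...,1]>120)
g=b&(P[...,2]>.07)&(P[...,2]<.1); g[:185]=0;g[235:]=0;g[:,:230]=0;g[:,330:]=0
l=cv2.fitLine(P[g][:,:2].astype(np.float32),cv2.DIST_HUBER,0,.01,.01).ravel(); print(g.sum(),'gate',(np.radians(YAW0)-np.arctan2(l[1],l[0])+np.pi/2)%np.pi-np.pi/2)
im2,_=snap('scene','s7.png')
a=cv2.resize(im[110:245,220:345],(500,540)); c=cv2.resize(im2[170:290,230:355],(300,300)); 
o=np.zeros((540,800,3),np.uint8);o[:,:500]=a;o[:300,500:]=c
cv2.imwrite('pics/f7.png',o[:,:,::-1])
E
```

```text
t: 17.12
position: [0.4184, 0.1198, 0.0432]
ee_rot: [3.142, -0.0, 2.951]
ft_force: [-0.5, 0.4, 0.1]
finger_gap: 0.0
grip_force: 0.0
t: 17.53
position: [0.3596, 0.1309, 0.1787]
ee_rot: [-3.141, -0.001, 2.952]
ft_force: [0.8, 0.8, 0.1]
finger_gap: 0.0005
grip_force: 0.0
391 gate -0.008046197687090917
```

View pics/f7.png

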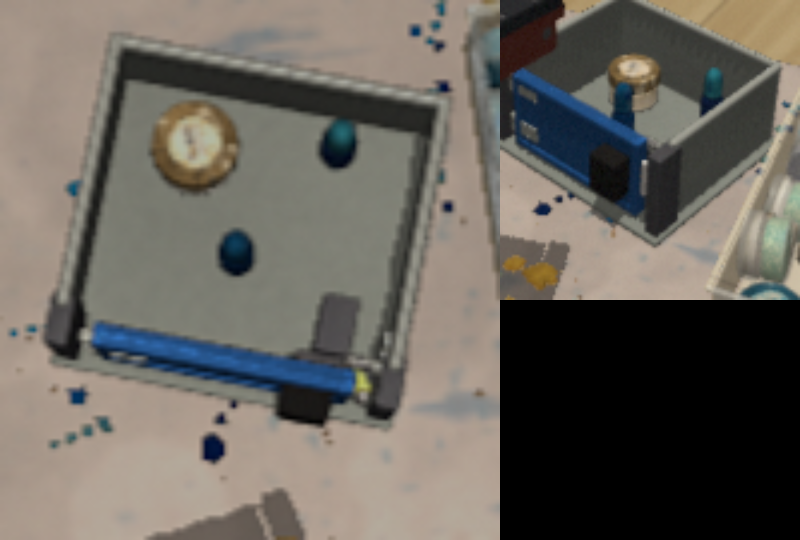

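The picture shows the gate held shut at about -0.01 rad, running from (95,335) to (355,385). The bolt is out at (363,383), the stray bottle is upright at (236,252), and the other containers are unmoved. I'll hand it in.

```bash
python3 -m crank '[[[0,0,0],[0,0,0],-1],[[0,0,0],[0,0,0],-1],[[0,0,0],[0,0,0],-1],[[0,0,0],[0,0,0],-1],[[0,0,0],[0,0,0],-1]]' && python3 -c "from plant import arm;print(arm.sign_off())"
```

```text
t: 18.05
position: [0.361, 0.1307, 0.1767]
ee_rot: [-3.14, -0.002, 2.951]
ft_force: [0.9, -0.1, 0.1]
finger_gap: 0.0003
grip_force: 0.0
the job is handed in; nothing more can be done
None
```

The job is handed in, with no verdict shown: the stray bottle stands upright and released in the pen, and the gate measured shut at about -0.01 rad with its latch bolt out; the highest push I read was about 9 N, and the run ended at 18 s.

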